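# Find the bar whose rounded nose fits the radius leaf

## Robot

A 6-joint arm with a two-finger parallel gripper is mounted at the origin on a cart in front of the work surface, level with it; the furniture and walls round the work are solid. World frame = base frame: x ahead of the robot, y to its left, z up, the work surface at z = 0. Lengths are in m, angles in rad, forces in N, time in s.
With the tool pointing down it reaches from about 0.35 to 0.875 m from the base axis. Payload 4.2 kg.
Tool frame: the origin (TCP) lies on the centre line of the jaws, within the pads' length; the fingertips stand arm.tip_reach ahead of it and the grasp point (between the pads) lies 5 mm behind it (arm.tip_reach is the distance from the TCP to the fingertips, in m); z points along the fingers, y is the line along which they close (so a half turn about z gives the same grasp; the last joint's range is limited). The gripper opens to 87 mm and grips with 3 to 60 N. Pads are 19 mm wide; open, the fingers measure 117 mm over their backs; the gripper's body (75 mm by 190 mm) begins 51 mm behind the grasp point.
Start: joints at [1.429, 0.385, 0.008, 0, -1.194, -0.259], TCP at [0.244, 0.575, 0.237] pointing down, gripper open.
Joint ranges: [-3.14, 3.14], [-1.21, 2.06], [-1.07, 1.41], [-3.16, 2.05], [-2.99, -0.16], [-3.1, 3.1]. Speed limits (rad/s): [2.79, 2.79, 3.14, 3.14, 3.14, 3.14].

## Interface

Orientations are given as a rotation vector (axis times angle).
In Python, from station import monitor, eyes, hand_in, arm gives the robot as it stands. The module is installed in compiled form; this text tells all that it offers.
- The arm moves only by the tool apply_moves, never from a script. Its argument "plan" is a list of rows, each a list of 7 numbers: the closure, from 0 (fully open) to 1 (shut), then the shift along the world's x, y, z in m, then the turn, a rotation vector about the world's x, y, z in degrees. A call has 1 to 12 rows; each row is the pose to reach, as a shift and turn from the pose commanded when the call began; what a row does not reach only later rows make up. A row lasts 1/12 s, in which the tool goes at most 41.7 mm and 7.16 degrees, less where a joint would pass 70% of its speed; a pose out of reach is approached as far as the arm can. A call with a gripper value outside its range is refused whole. The fingers move at their own pace and stop on an object; "squeeze" is the grip in N (left out, the last holds). Time passes only in rows, so rows that repeat a pose let the fingers close. It gives the time, the measured TCP pose, the force, the opening and the grip force at its end, in the units of the state.
- monitor.get_state(): the state, without advancing time (a new reading comes with each control period).
- eyes.camera(name): name is "scene" or "top"; returns a dict with "img" (400x640x3 uint8, blue, green, red), "depth" (400x640 float32, m along the optical axis (not along the pixel's ray), 0 where there is no reading), "camera_matrix" (3x3 intrinsics, pixels), "dist" ([k1, k2, p1, p2, k3] as OpenCV has them; the pictures are not rectified), "position" and "attitude" of the camera in the world. Camera axes: x right, y up, looking along -z (the intrinsics and any distortion apply to the point x, -y, -z); pixel columns grow to the right and rows downward; lengths in m; the calibration is good to about 2 mm. A picture is of the moment at which its call begins.
- hand_in(): hands the job in; it is judged then, once.
The state is a dict: "time_s": time; "joint_pos": joint angles; "qd": joint speeds; "tau": joint torques, N m; "tcp_pos": TCP position; "orientation": TCP orientation; "force": force on the tool from outside, world axes, zero at the start; "ft_torque": the same for the moment, N m; "grip_width": opening from 0.0 (shut) to 1.0 (fully open); "finger_force": force on a finger pad.
Only numpy, scipy, OpenCV 4.12 (cv2) and the standard library are available. Lean on these libraries where they do the work, as an engineer would, in place of code of your own. Each camera call takes 0.05 s, during which the arm holds its last target. There are 200 camera calls.

## Task

Take the horseshoe-shaped radius leaf by its tab out of its holder and try it gently, never pressing hard, on the rounded noses of the three bars until you find the one on which it goes fully home and does not rock. Set the leaf down there by hand, upright and home about the middle of that bar's length, let go of it, and leave the things lying around alone.

Things in the scene. Friction and masses are not known exactly. Their poses are not given: they have to be found in the camera images.
- leaf: Radius leaf, bare aluminium, 43 mm wide (y), 80 mm tall (z), about 0.12 kg: an upright tab 24 mm wide (y) and 12 mm thick (x) on top of a horseshoe (shoe), one rigid piece. Origin between the ends of the horseshoe's legs. Starts upright in the holder.
- shoe: The horseshoe part of the leaf (same origin and axes), 10 mm thick (x), upside-down U: an inner half-round arc of 12.5 mm radius running down into two straight legs 14 mm long and 9 mm wide, the slot between them 25 mm wide. It must not be pressed hard (keep contact below about 20 N).
- leaf_tab (a point): Middle of the leaf's tab, where to pinch it through its thickness (x): 62 mm above the ends of the legs, 18 mm below the leaf's top; the bare tab reaches from 26 mm below this point to 18 mm above it. x: through the thickness, y: across the legs, z: up.
- leaf_arc (a point): Centre of the leaf's inner arc, in its open slot: 48 mm below leaf_tab, 14 mm above the ends of the legs; same axes. It tells how far the leaf has gone down on a nose.
- holder: Fixed black holder, 36 x 64 mm, 22 mm tall, with a slot 14 mm wide (its x) and 48 mm long (its y) over a 6 mm floor, in which the leaf's legs stand; the leaf lifts straight up out of it. Origin at the middle of its underside, z up.
- plate: Fixed steel plate 62 x 200 x 10 mm (x, y, z) on the bench, origin in the middle of its underside. Three bare steel bars stand on it, 65 mm apart along y: upright blades 40 mm long (x) with a fully rounded upper edge (nose axis along x). Nose radii 9.5, 12 and 14.5 mm; which bar stands where changes and is not told. Feet of the bars: top 20 mm above the bench.
- nose_1 (a point): Drawing position of the centre of the round nose of the bar at the plate's +y end, 40 mm above the bench, half-way along the bar. Each bar really stands up to 2.5 mm off its point across the bars (y, either way; not in x, z or yaw): find it by feel; the crest is a nose radius higher, the blade below is two nose radii thick. x: along the nose, y: across the bars, z: up.
- nose_2 (a point): The same point for the middle bar. Leaf lowered over a bar: on the 12 mm nose it goes home with leaf_arc 0.5 mm below the nose point and 0.5 mm of side play (y) each way about the bar; on the 9.5 mm nose it sinks to 3 mm below and rocks, with 3 mm of side play each way; on the 14.5 mm nose the legs' ends stop on the round, leaf_arc about 21 mm above; so they do on any nose met off its middle.
- nose_3 (a point): The same point for the bar at the plate's -y end.
- loupe_mid (a point): Bystander: black eyeglass loupe, a cup 38 mm across and 37 mm tall, loose on the bench; the point is its centre. Leave it alone.
- mount_sample_6_mid (a point): Bystander: black resin mount, a disc 30 mm across and 16 mm tall, loose on the bench; the point is its centre. Leave it alone.
- paste_tin_mid (a point): Bystander: round blue tin 55 mm across and 22 mm tall, loose on the bench; the point is its centre. Leave it alone.
Not all that is in view belongs to the job. What is shaped like the leaf but black or purple is not meant.

How it is judged:
On the way, in this order (a step that is already met when the one before it is completed fails the run):
1. the leaf has been lifted out of the holder (height (world z) of leaf_tab above 0.1 m), for 0.1 s.
2. the leaf, still held, has come to its home height, upright, on a bar (((z of leaf_arc in the frame of nose_1 between -0.0017 and 0.0012 m and y of leaf_arc in the frame of nose_1 between -0.0045 and 0.0045 m and x of leaf_arc in the frame of nose_1 between -0.015 and 0.015 m) or (z of leaf_arc in the frame of nose_2 between -0.0017 and 0.0012 m and y of leaf_arc in the frame of nose_2 between -0.0045 and 0.0045 m and x of leaf_arc in the frame of nose_2 between -0.015 and 0.015 m) or (z of leaf_arc in the frame of nose_3 between -0.0017 and 0.0012 m and y of leaf_arc in the frame of nose_3 between -0.0045 and 0.0045 m and x of leaf_arc in the frame of nose_3 between -0.015 and 0.015 m)) and angle between leaf_arc's own z axis and vertical below 0.12 rad and angle between the x axis of leaf_arc and the x axis of nose_1, either way round below 0.15 rad and contact force between the fingers and leaf above 0.5 N), for 0.2 s.
At the end, for the whole second after the job is handed in: The leaf rests, released, home on the bar that it fits: arc centre between 1.7 mm below and 1.2 mm above the nose point, within 4.5 mm of it across the bars and 15 mm along them (the bar may stand 2.5 mm off), upright within 0.12 rad and square to the bar within 0.15 rad (((z of leaf_arc in the frame of nose_1 between -0.0017 and 0.0012 m and y of leaf_arc in the frame of nose_1 between -0.0045 and 0.0045 m and x of leaf_arc in the frame of nose_1 between -0.015 and 0.015 m) or (z of leaf_arc in the frame of nose_2 between -0.0017 and 0.0012 m and y of leaf_arc in the frame of nose_2 between -0.0045 and 0.0045 m and x of leaf_arc in the frame of nose_2 between -0.015 and 0.015 m) or (z of leaf_arc in the frame of nose_3 between -0.0017 and 0.0012 m and y of leaf_arc in the frame of nose_3 between -0.0045 and 0.0045 m and x of leaf_arc in the frame of nose_3 between -0.015 and 0.015 m)) and angle between leaf_arc's own z axis and vertical below 0.12 rad and angle between the x axis of leaf_arc and the x axis of nose_1, either way round below 0.15 rad and linear speed of leaf below 0.02 m/s and contact force between the fingers and leaf below 0.1 N); the robot touches nothing.
It fails at once if the leaf's horseshoe is pressed hard (over 30 N) against a bar or anything else (contact force between shoe and anything else above 30 N).
It fails at once if the leaf is dropped (linear speed of leaf above 0.3 m/s and contact force between the fingers and leaf below 0.1 N).
It fails at once if the loupe is pushed more than 20 mm (distance of loupe_mid from where it was at the start of the episode above 0.02 m).
It fails at once if the mount sample 6 is pushed more than 20 mm (distance of mount_sample_6_mid from where it was at the start of the episode above 0.02 m).
It fails at once if the paste tin is pushed more than 20 mm (distance of paste_tin_mid from where it was at the start of the episode above 0.02 m).
It also fails if it takes over 67 s, if anything falls off the work surface, if the arm or the gripper's body presses on something with over 40 N, if the wrist force passes 120 N, or if a joint passes its speed limit or range.

## Working session

There is one attempt and no reset: what is moved stays moved. The work goes in short steps, Python scripts to look and compute and a tool call to move; the robot and the scene stay as the last step left them, time stands still between calls to the robot, and variables do not carry over. Pictures are saved under pics/ and viewed, at most 10 in all, crops included, and the job is handed in when it is done.

Besides the shell and the picture viewer there is one more tool, called after "Request:" as name(argument=value, ...), one argument or row to a line, values as JSON. apply_moves: Moves the arm, as the interface text tells. Its arguments: {"type":"object","properties":{"plan":{"type":"array"},"squeeze":{"type":"number"}},"required":["plan"]}

```bash
mkdir -p pics; cat > h.py <<'E'
import numpy as np, cv2, pickle
from scipy.spatial.transform import Rotation as R
from station import monitor, eyes, hand_in, arm
def cap(n,tag):
    c=eyes.camera(n); pickle.dump(c,open(f'pics/{tag}.pkl','wb')); cv2.imwrite(f'pics/{tag}.png',c['img']); return c
def ld(tag): return pickle.load(open(f'pics/{tag}.pkl','rb'))
def rot(c):
    a=np.array(c['attitude'],float)
    return a if a.shape==(3,3) else R.from_rotvec(a).as_matrix() if a.size==3 else R.from_quat(a).as_matrix()
def ray(c,u,v):
    p=cv2.undistortPoints(np.array([[[u,v]]],float),np.array(c['camera_matrix']),np.array(c['dist']))[0,0]
    return rot(c)@np.array([p[0],-p[1],-1.])
def at(c,u,v,d=None):
    if d is None: d=float(c['depth'][int(v),int(u)])
    return np.array(c['position'])+ray(c,u,v)*d
def atz(c,u,v,z):
    r=ray(c,u,v);p=np.array(c['position']);return p+r*(z-p[2])/r[2]
def cloud(c):
    h,w=c['depth'].shape;uv=np.stack(np.meshgrid(np.arange(w),np.arange(h)),-1).reshape(-1,1,2).astype(float)
    p=cv2.undistortPoints(uv,np.array(c['camera_matrix']),np.array(c['dist']))[:,0]
    d=c['depth'].reshape(-1,1);P=np.c_[p[:,0],-p[:,1],-np.ones(len(p))]*d
    return (P@rot(c).T+np.array(c['position'])).reshape(h,w,3)
E
python3 - <<'E'
from h import *
for n in('scene','top'):
    c=cap(n,n+'0');print(n,c['position'],c['attitude'],c['camera_matrix'],c['dist'])
print(monitor.get_state(),arm.tip_reach)
E
```

```text
scene [ 0.15137073 -0.93958276  0.52365534] [ 1.09947125 -0.27658089 -0.45082593] [[495.22074571   0.         311.68695716]
 [  0.         495.22074571 200.74184381]
 [  0.           0.           1.        ]] [-0.04985942  0.          0.          0.          0.        ]
top [ 0.38656678 -0.1145505   1.07919066] [ 0.17696647 -0.1693934  -1.50241411] [[402.90332152   0.         320.73283925]
 [  0.         402.90332152 201.30534262]
 [  0.           0.           1.        ]] [-0.07611829  0.          0.          0.          0.        ]
{'time_s': 0.1, 'joint_pos': array([ 1.42860186e+00,  3.85507477e-01,  6.76098068e-03, -4.20605175e-04,
       -1.19399194e+00, -2.58603775e-01]), 'qd': array([ 0.00060503, -0.00310824,  0.00366931,  0.00049502,  0.0001832 ,
        0.00108776]), 'tau': array([-1.09352230e-03, -3.91692567e+01,  1.87934089e+01,  4.23193529e+00,
        1.34457907e-02, -7.27017687e-05]), 'tcp_pos': array([0.24363241, 0.57500952, 0.23555371]), 'orientation': array([ 3.07674978e+00, -6.25215138e-01, -4.35324396e-04]), 'force': array([-0.63068981,  0.65157289, -0.8593509 ]), 'ft_torque': array([-0.03291641,  0.05363483,  0.01263281]), 'finger_force': 0.0, 'grip_width': 0.9979924875139026} 0.014
```

View pics/scene0.png

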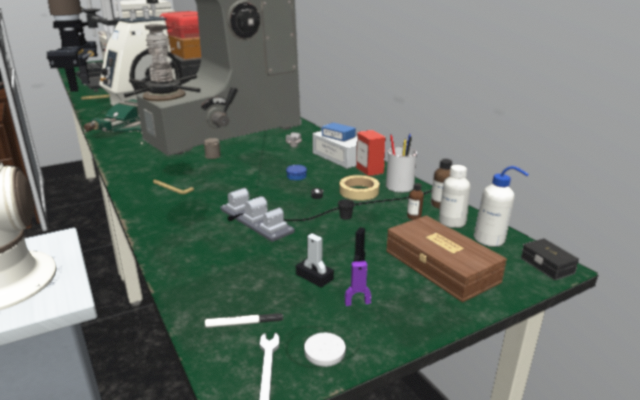

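View pics/top0.png

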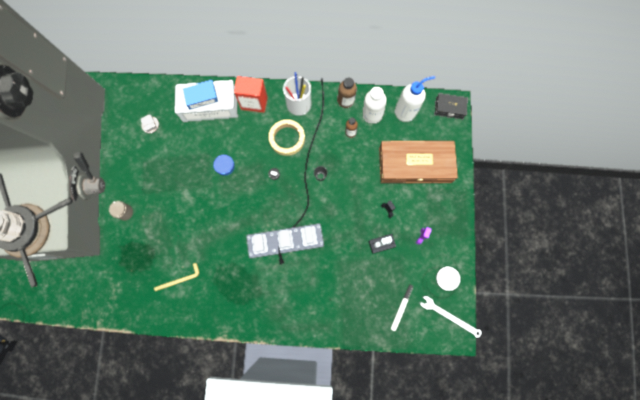

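The scene view shows the plate with three bars at about (256,214) and the holder with the bare leaf at (315,260). In the top view they are at (285,240) and (382,242). The purple decoy is at (358,280) in the scene view, and the tin and loupe stand farther back.

```bash
python3 - <<'E'
from h import *
s=ld('scene0');t=ld('top0')
a=cv2.resize(s['img'][175:300,205:405],None,fx=4,fy=4,interpolation=cv2.INTER_CUBIC)[:, :800]
b=cv2.resize(t['img'][195:265,240:440],None,fx=4,fy=4,interpolation=cv2.INTER_CUBIC)
cv2.imwrite('pics/c1.png',a);cv2.imwrite('pics/c2.png',b)
P=cloud(t);z=P[...,2]
print(np.round(z[225:260:3,245:330:6]*1000).astype(int))
print(np.round(z[232:252:1,368:400:2]*1000).astype(int))
for u,v in((250,256),(322,228),(249,236),(323,248)): print(atz(t,u,v,.01))
E
```

```text
[[   0    3   -2   -1    1   -1    2    0    3    3    4   12   10   -1
     2]
 [   2    0    0    0   -1    1    2    5   11   11   47   21   13    2
     4]
 [   2   -1    4    2    1   13   51   50   11   10   46   45   14   -1
     1]
 [   3   -3   14   10   10    3   54   49   10    9   47   46   12    3
     2]
 [   2    8   52   20    8   13   55   55    9   10   47   49   16    1
    -5]
 [  -1   11   53   21   13   11   51   54   15    8   21 1079    8    1
     1]
 [   2   11   53   31   11   12   53   54   15   12   23   26   10    0
     0]
 [  -2   11   53   36   11    9   55   44   13   12   10   10    9    2
     3]
 [  -3   10   55   44   13   17   22    8   11   12    6    1    2    2
     2]
 [  -3   15   21   17   14   12   15    2   -2    5   -1   -1    1   -2
     4]
 [   0   10   11   15    1    0   24    1   -1    2    3    4    0 1079
     0]
 [  -2    1    2    1    4    1   24    3    5    1    0    1    1    0
     1]]
[[ 0 -1 -1  3  1  2  3 -1  3  2  2  3  0  4  2  1]
 [ 0 -2  3  4  1  1  3  0  5  3 -4  1  2 -2  3  1]
 [ 2  0 -1  5 -1  3 -2  1  3  3  2 19
[... 327 characters left out ...]
 21 23 24 25 63 88 85 87 89 86 21 21  1 -2]
 [ 6 24 22 23 26 38 61 87 87 90 86 32 22 26  2 -1]
 [-1 17 24 11 32 36 58 82 87 73 54 14 24 24  1  1]
 [ 1 21 19 24 31 33 53 75 59 37  5 22 24 24 -2  2]
 [-2 21 23 11 28 39 47 45  9 21 25 23 23 24  1  2]
 [ 3 20 24  9 33 31  7 10 22 26 22 24 19 20  2  4]
 [ 2 13 24  6 18  7 19 25 25 22 23 24 20 19  0  1]
 [ 2  2 24 25 23 25 23 21 24 26 22 24 -1  3  3  5]
 [ 3  0 25 24 24 23 22 24 22 21  8  1 -1  0  4 -4]
 [-3 -3 21 26 22 24 25 20 16  1  4  4  6  3  0  2]
 [-1  3 25 26 20 23 19  1  0  1  1 -2  0 -1 -2  2]]
[0.46825848 0.07604591 0.01      ]
[ 0.55503777 -0.10971159  0.01      ]
[0.52121422 0.08391048 0.01      ]
[ 0.5016351  -0.11561972  0.01      ]
```

View pics/c1.png

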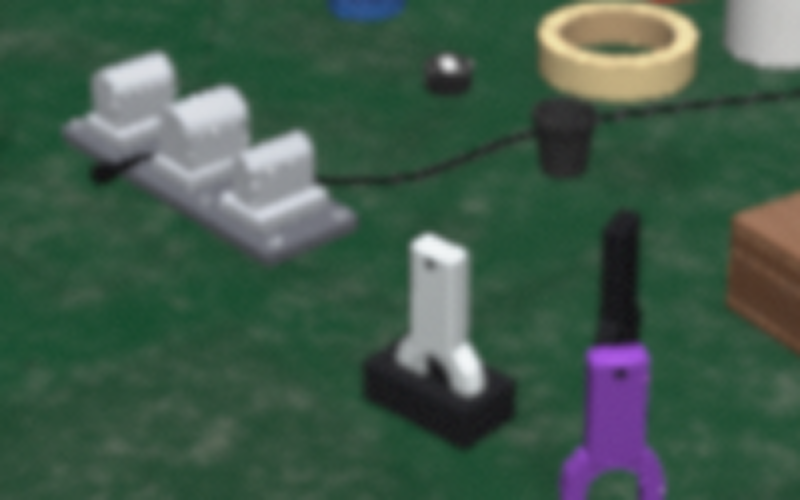

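View pics/c2.png

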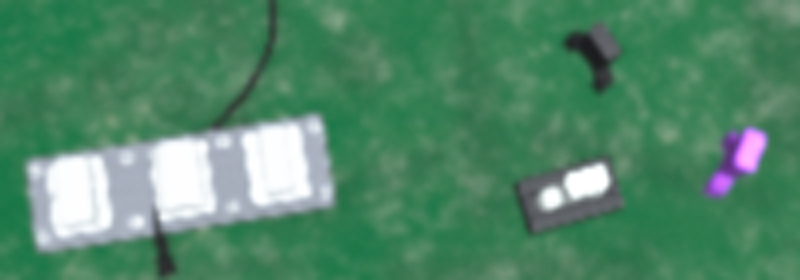

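```bash
python3 - <<'E'
from h import *
for n in('top0','scene0'):
    c=ld(n);P=cloud(c).reshape(-1,3)
    def sel(x0,x1,y0,y1,z0,z1):
        return P[(P[:,0]>x0)&(P[:,0]<x1)&(P[:,1]>y0)&(P[:,1]<y1)&(P[:,2]>z0)&(P[:,2]<z1)]
    def rect(Q):
        r=cv2.minAreaRect((Q[:,:2]*1000).astype(np.float32));return len(Q),np.round(r[0],1),np.round(r[1],1),round(r[2],1)
    print(n,'bench z',np.median(sel(.4,.6,-.2,-.14,-.02,.02)[:,2]))
    print('plate',rect(sel(.44,.6,-.14,.11,.006,.014)))
    print('tab',rect(sel(.4,.6,-.35,-.22,.08,.095)),sel(.4,.6,-.35,-.22,.08,.095).mean(0))
    print('holder',rect(sel(.4,.6,-.35,-.22,.018,.026)))
    B=sel(.44,.6,-.14,.11,.042,.075)
    e=np.deg2rad(0);_,lab,cen=cv2.kmeans(B[:,1:2].astype(np.float32).copy(),3,None,(3,50,1e-4),5,cv2.KMEANS_PP_CENTERS)
    for k in np.argsort(-cen[:,0]):
        Q=B[lab[:,0]==k];print('bar',rect(Q),'z pct',np.percentile(Q[:,2],[50,75,90])*1000)
E
```

```text
top0 bench z 0.001058709018739945
plate (949, array([519.5, -15.4]), array([153. , 241.1]), 3.5)
tab (49, array([ 522.4, -270.6]), array([11.6, 23. ]), 19.3) [ 0.52210514 -0.27044777  0.08696941]
holder (227, array([ 497.7, -282.3]), array([195.9,  76.5]), 14.8)
bar (148, array([500.7,  53.2]), array([40.2, 23.4]), 13.0) z pct [50.18536491 52.20924156 53.25875771]
bar (175, array([515.7, -13.7]), array([40.2, 28.1]), 13.5) z pct [52.72268085 54.88256362 56.31311859]
bar (108, array([529.4, -75.4]), array([39.6, 17.9]), 11.9) z pct [48.85570706 50.36800938 51.3823091 ]
scene0 bench z 0.0007301969666260733
plate (529, array([531.9, -10.1]), array([105.4, 200.4]), 12.8)
tab (94, array([ 553.2, -283.9]), array([24.3, 91.4]), 72.5) [ 0.52065574 -0.27484592  0.08462955]
holder (326, array([ 545.8, -268.9]), array([100.3,  68.6]), 7.5)
bar (123, array([497.7,  48.8]), array([43.2, 22.7]), 6.7) z pct [48.82536084 51.41516548 52.85220701]
bar (173, array([511.6, -19.4]), array([26.8, 44.9]), 88.2) z pct [50.26258439 53.63827878 55.06586672]
bar (117, array([526.8, -79.1]), array([41.6, 18.9]), 9.8) z pct [47.55392485 49.30668686 50.1964991 ]
```

The blade widths come out at about 23, 28 and 18 mm, and the crests at about 52, 54.5 and 49.5 mm. So the bar at the +y world end (0.50, 0.053) should be the 12 mm one. The plate is yawed about 12.6° and the leaf about 20°. Next I move to a hover above the leaf.

Request:
apply_moves(
  plan=[
    [0.5, 0.139, -0.423, 0, 0, 0, -24],
    [0.5, 0.139, -0.423, 0, 0, 0, -24],
    [0.5, 0.139, -0.423, 0, 0, 0, -24],
    [0.5, 0.139, -0.423, 0, 0, 0, -24],
    [0.5, 0.139, -0.423, 0, 0, 0, -24],
    [0.5, 0.139, -0.423, 0, 0, 0, -24],
    [0.5, 0.139, -0.423, 0, 0, 0, -24],
    [0.5, 0.139, -0.423, 0, 0, 0, -24],
    [0.5, 0.139, -0.423, 0, 0, 0, -24],
    [0.5, 0.139, -0.423, 0, 0, 0, -24],
    [0.5, 0.139, -0.423, 0, 0, 0, -24],
    [0.5, 0.139, -0.423, 0, 0, 0, -24],
  ],
  squeeze=12,
)

```text
time_s: 1.1
tcp_pos: [0.3827, 0.1484, 0.2363]
orientation: [2.877, -1.259, -0.001]
force: [-0.4, 0.6, -0.1]
grip_width: 0.498
finger_force: 0.0
```

Request:
apply_moves(
  plan=[
    [0.5, 0.139, -0.419, -0.036, 0, 0, -23],
    [0.5, 0.139, -0.419, -0.036, 0, 0, -23],
    [0.5, 0.139, -0.419, -0.036, 0, 0, -23],
    [0.5, 0.139, -0.419, -0.036, 0, 0, -23],
    [0.5, 0.139, -0.419, -0.036, 0, 0, -23],
    [0.5, 0.139, -0.419, -0.036, 0, 0, -23],
    [0.5, 0.139, -0.419, -0.036, 0, 0, -23],
    [0.5, 0.139, -0.419, -0.036, 0, 0, -23],
    [0.5, 0.139, -0.419, -0.036, 0, 0, -23],
    [0.5, 0.139, -0.419, -0.036, 0, 0, -23],
    [0.5, 0.139, -0.419, -0.036, 0, 0, -23],
    [0.5, 0.139, -0.419, -0.036, 0, 0, -23],
  ],
)

```text
time_s: 2.1
tcp_pos: [0.5227, -0.2704, 0.1985]
orientation: [2.569, -1.806, -0.002]
force: [0.7, -0.4, -1.3]
grip_width: 0.503
finger_force: 0.0
```

```bash
python3 - <<'E'
from h import *
s=monitor.get_state();print(s['tcp_pos'],R.from_rotvec(s['orientation']).as_matrix().round(3))
s=cap('scene','scene1');t=cap('top','top1')
a=cv2.resize(s['img'][150:300,260:400],(560,600),interpolation=cv2.INTER_CUBIC)
cv2.imwrite('pics/c3.png',a)
E
```

```text
[ 0.52266974 -0.2704127   0.19845908] [[ 0.338 -0.941 -0.002]
 [-0.941 -0.338 -0.   ]
 [-0.     0.002 -1.   ]]
```

View pics/c3.png

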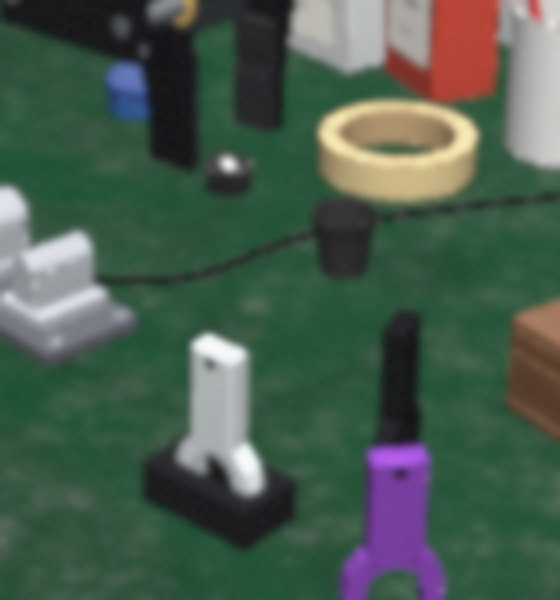

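The crop shows the open fingers above and behind the leaf in this view. The leaf's top centre is at crop (220,347), which is scene pixel (315,236.8). I'll check the tab position against the second view.

```bash
python3 - <<'E'
from h import *
s=ld('scene0');t=ld('top0')
print(atz(s,315,236.8,.086), at(s,315,237))
# top: centroid of high pixels
P=cloud(t);m=(P[...,2]>.08)&(P[...,2]<.097)&(abs(P[...,0]-.52)<.04)&(abs(P[...,1]+.27)<.04)
v,u=np.nonzero(m);print(u.mean(),v.mean(),atz(t,u.mean(),v.mean(),.086))
# triangulate
A=[];b=[]
for c,uu,vv in((s,315,236.8),(t,u.mean(),v.mean())):
    d=ray(c,uu,vv);d/=np.linalg.norm(d);M=np.eye(3)-np.outer(d,d);A.append(M);b.append(M@np.array(c['position']))
print(np.linalg.solve(sum(A),sum(b)))
E
```

```text
[ 0.5214291  -0.27232136  0.086     ] [ 0.52030742 -0.2743416   0.08691889]
386.0816326530612 240.18367346938774 [ 0.5222361  -0.27059742  0.086     ]
[ 0.5223438  -0.27074529  0.08496383]
```

The two views agree: tab at (0.522, -0.271), top at about 0.086. I'll descend and grip.

Request:
apply_moves(
  plan=[
    [0.5, -0.0005, -0.0005, -0.04, 0, 0, 0],
    [0.5, -0.0005, -0.0005, -0.075, 0, 0, 0],
    [0.5, -0.0005, -0.0005, -0.1, 0, 0, 0],
    [0.5, -0.0005, -0.0005, -0.12, 0, 0, 0],
    [0.5, -0.0005, -0.0005, -0.134, 0, 0, 0],
    [0.5, -0.0005, -0.0005, -0.134, 0, 0, 0],
    [0.5, -0.0005, -0.0005, -0.134, 0, 0, 0],
  ],
)

```text
time_s: 2.78
tcp_pos: [0.5211, -0.2659, 0.0665]
orientation: [2.575, -1.798, -0.002]
force: [-0.2, -0.4, 0.9]
grip_width: 0.503
finger_force: 0.0
```

Request:
apply_moves(
  plan=[
    [0.7, 0, 0, 0, 0, 0, 0],
    [0.8, 0, 0, 0, 0, 0, 0],
    [0.95, 0, 0, 0, 0, 0, 0],
    [0.95, 0, 0, 0, 0, 0, 0],
    [0.95, 0, 0, 0, 0, 0, 0],
    [0.95, 0, 0, 0, 0, 0, 0],
    [0.95, 0, 0, 0, 0, 0, 0],
    [0.95, 0, 0, 0, 0, 0, 0],
  ],
  squeeze=15,
)

```text
time_s: 3.45
tcp_pos: [0.5214, -0.2671, 0.0669]
orientation: [-2.574, 1.801, -0.001]
force: [-0.1, 0.7, 2.3]
grip_width: 0.134
finger_force: 15.0
```

Request:
apply_moves(
  plan=[
    [0.95, 0, 0, 0.01, 0, 0, 0],
    [0.95, 0, 0, 0.02, 0, 0, 0],
    [0.95, 0, 0, 0.035, 0, 0, 0],
    [0.95, 0, 0, 0.05, 0, 0, 0],
    [0.95, 0, 0, 0.07, 0, 0, 0],
    [0.95, 0, 0, 0.09, 0, 0, 0],
    [0.95, 0, 0, 0.09, 0, 0, 0],
    [0.95, 0, 0, 0.09, 0, 0, 0],
    [0.95, 0, 0, 0.09, 0, 0, 0],
  ],
)

```text
time_s: 4.2
tcp_pos: [0.5207, -0.2668, 0.1561]
orientation: [-2.573, 1.802, 0.002]
force: [0.0, 0.1, -0.7]
grip_width: 0.14
finger_force: 15.0
```

```bash
python3 - <<'E'
from h import *
s=monitor.get_state();print(s['tcp_pos'],s['force'],s['finger_force'],R.from_rotvec(s['orientation']).as_matrix().round(3))
s=cap('scene','scene2')
a=cv2.resize(s['img'][150:300,260:400],(560,600),interpolation=cv2.INTER_CUBIC)
cv2.imwrite('pics/c4.png',a)
E
```

```text
[ 0.52067327 -0.26677316  0.15612501] [ 0.00892659  0.11685871 -0.70778392] 14.96238716536027 [[ 0.342 -0.94  -0.001]
 [-0.94  -0.342  0.001]
 [-0.001  0.001 -1.   ]]
```

View pics/c4.png

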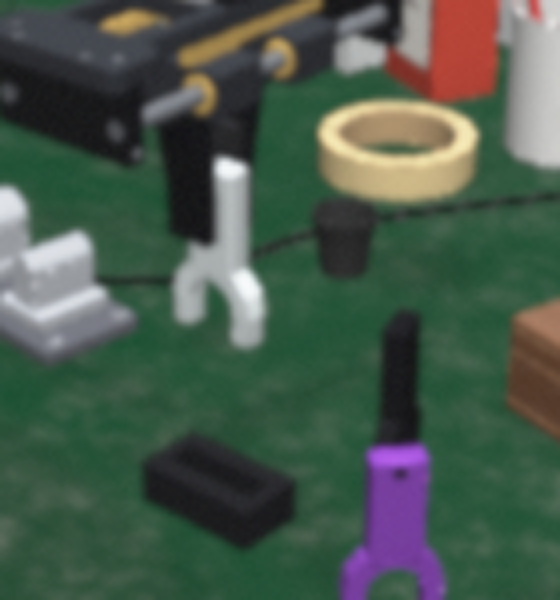

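The leaf is held and clear of the holder. Its leg ends are at crop (187,316) and (247,340), and the holder is empty. I'll check how the leaf sits in the hand and refine the bar position.

```bash
python3 - <<'E'
from h import *
s=ld('scene2')
for a,b in((187,316),(247,340),(217,328)): print(atz(s,260+a/4,150+b/4,.095))
# leaf pixels via depth cloud
P=cloud(s).reshape(-1,3);bgr=s['img'].reshape(-1,3)
m=(P[:,2]>.094)&(P[:,2]<.125)&(abs(P[:,0]-.52)<.04)&(abs(P[:,1]+.27)<.04)&(bgr.min(1)>110)
Q=P[m];lx=np.array([.94,.342]);ly=np.array([-.342,.94]);q=(Q[:,:2]-np.array([.5207,-.2668]))
print(len(Q),np.percentile(q@ly,[1,50,99]),np.percentile(q@lx,[1,50,99]),np.percentile(Q[:,2],[1,99]))
# bars, plate frame about guess
t=ld('top0');P=cloud(t).reshape(-1,3);c0=np.array([.5153,-.0117]);a=np.deg2rad(12.7)
X=np.array([np.cos(a),np.sin(a)]);Y=np.array([-X[1],X[0]])
q=(P[:,:2]-c0);x=q@X;y=q@Y;z=P[:,2]
m=(abs(x)<.06)&(abs(y)<.13)&(z>.007)&(z<.014);print('plate',np.percentile(x[m],[3,97]),np.percentile(y[m],[2,98]))
for k in(1,0,-1):
    m=(abs(x)<.025)&(abs(y-.065*k)<.03)&(z>.042)&(z<.07)
    print(k,np.percentile(y[m],[1,3,50,97,99])*1e3,np.percentile(x[m],[2,98])*1e3)
    m=(abs(x)<.025)&(abs(y-.065*k)<.03)&(z>.017)&(z<.024);print('foot',np.percentile(y[m],[3,97])*1e3)
E
```

```text
[ 0.51456148 -0.25440647  0.095     ]
[ 0.52716416 -0.28631018  0.095     ]
[ 0.52093455 -0.27053688  0.095     ]
216 [-0.02618481 -0.01662533  0.01680521] [-0.00855139 -0.00570491  0.00295329] [0.09632634 0.12478635]
plate [-0.03031802  0.03017476] [-0.09743635  0.09708343]
1 [55.00167424 55.55876482 65.56656054 77.14544473 78.14557484] [-19.85432053  19.15034949]
foot [49.08062819 84.40812972]
0 [-15.9427809  -15.32751278  -2.62645667  11.15910292  11.45026829] [-19.88453438  18.6104152 ]
foot [-19.59434117  18.51954028]
-1 [-74.03886942 -73.61118174 -65.40671307 -57.00394596 -56.58277295] [-19.67622654  19.30463405]
foot [-82.58523479 -47.62126413]
```

Leaf centre sits about 4 mm to the -y side of the TCP. The bar is at about (0.500, 0.053). I'll carry the leaf there, turning it to 12.7°.

Request:
apply_moves(
  plan=[
    [0.95, -0.001, 0.015, 0, 0, 0, 0],
    [0.95, -0.003, 0.045, 0, 0, 0, -1],
    [0.95, -0.005, 0.08, 0, 0, 0, -2],
    [0.95, -0.0075, 0.115, 0, 0, 0, -3],
    [0.95, -0.01, 0.15, 0, 0, 0, -4],
    [0.95, -0.012, 0.185, 0, 0, 0, -5],
    [0.95, -0.0145, 0.22, 0, 0, 0, -6],
    [0.95, -0.0165, 0.255, 0, 0, 0, -7],
    [0.95, -0.019, 0.285, 0, 0, 0, -7.3],
    [0.95, -0.0205, 0.31, 0, 0, 0, -7.3],
    [0.95, -0.0212, 0.324, 0, 0, 0, -7.3],
    [0.95, -0.0212, 0.324, 0, 0, 0, -7.3],
  ],
)

```text
time_s: 5.25
tcp_pos: [0.4996, 0.0592, 0.1556]
orientation: [2.457, -1.956, -0.002]
force: [0.1, 0.7, -1.1]
grip_width: 0.141
finger_force: 15.0
```

Request:
apply_moves(
  plan=[
    [0.95, 0, 0, 0, 0, 0, 0],
    [0.95, 0, 0, 0, 0, 0, 0],
    [0.95, 0, 0, 0, 0, 0, 0],
    [0.95, 0, 0, 0, 0, 0, 0],
  ],
)

```text
time_s: 5.58
tcp_pos: [0.5, 0.056, 0.1563]
orientation: [2.452, -1.963, -0.001]
force: [-1.4, -0.1, -1.6]
grip_width: 0.143
finger_force: 15.0
```

Request:
apply_moves(
  plan=[
    [0.95, -0.0005, 0.0005, -0.012, 0, 0, 0],
    [0.95, -0.0005, 0.0005, -0.024, 0, 0, 0],
    [0.95, -0.0005, 0.0005, -0.033, 0, 0, 0],
    [0.95, -0.0005, 0.0005, -0.038, 0, 0, 0],
    [0.95, -0.0005, 0.0005, -0.038, 0, 0, 0],
    [0.95, -0.0005, 0.0005, -0.038, 0, 0, 0],
    [0.95, -0.0005, 0.0005, -0.038, 0, 0, 0],
  ],
)

```text
time_s: 6.17
tcp_pos: [0.5001, 0.0575, 0.1191]
orientation: [-2.453, 1.961, -0.001]
force: [0.3, 0.3, -1.3]
grip_width: 0.136
finger_force: 15.0
```

Request:
apply_moves(
  plan=[
    [0.95, 0, 0, -0.001, 0, 0, 0],
    [0.95, 0, 0, -0.002, 0, 0, 0],
    [0.95, 0, 0, -0.003, 0, 0, 0],
    [0.95, 0, 0, -0.004, 0, 0, 0],
    [0.95, 0, 0, -0.005, 0, 0, 0],
    [0.95, 0, 0, -0.006, 0, 0, 0],
    [0.95, 0, 0, -0.006, 0, 0, 0],
  ],
)

```text
time_s: 6.75
tcp_pos: [0.4994, 0.0574, 0.1123]
orientation: [2.454, -1.961, -0.0]
force: [-0.2, -0.3, -1.4]
grip_width: 0.133
finger_force: 15.0
```

Request:
apply_moves(
  plan=[
    [0.95, 0, 0, -0.001, 0, 0, 0],
    [0.95, 0, 0, -0.002, 0, 0, 0],
    [0.95, 0, 0, -0.003, 0, 0, 0],
    [0.95, 0, 0, -0.004, 0, 0, 0],
    [0.95, 0, 0, -0.004, 0, 0, 0],
  ],
)

```text
time_s: 7.17
tcp_pos: [0.4995, 0.0574, 0.1083]
orientation: [2.454, -1.961, -0.0]
force: [0.3, 0.4, -0.7]
grip_width: 0.135
finger_force: 15.0
```

Request:
apply_moves(
  plan=[
    [0.95, 0, 0, -0.001, 0, 0, 0],
    [0.95, 0, 0, -0.002, 0, 0, 0],
    [0.95, 0, 0, -0.002, 0, 0, 0],
  ],
)

```text
time_s: 7.42
tcp_pos: [0.4995, 0.0574, 0.1063]
orientation: [2.454, -1.961, -0.0]
force: [-0.0, -0.4, -2.0]
grip_width: 0.135
finger_force: 15.0
```

Request:
apply_moves(
  plan=[
    [0.95, 0, 0, -0.001, 0, 0, 0],
    [0.95, 0, 0, -0.0015, 0, 0, 0],
    [0.95, 0, 0, -0.0015, 0, 0, 0],
  ],
)

```text
time_s: 7.67
tcp_pos: [0.4995, 0.0574, 0.1049]
orientation: [2.454, -1.961, -0.0]
force: [-0.4, 0.9, -2.0]
grip_width: 0.138
finger_force: 15.0
```

Request:
apply_moves(
  plan=[
    [0.95, 0, 0, -0.001, 0, 0, 0],
    [0.95, 0, 0, -0.0015, 0, 0, 0],
    [0.95, 0, 0, -0.0015, 0, 0, 0],
  ],
)

```text
time_s: 7.92
tcp_pos: [0.4995, 0.0574, 0.1034]
orientation: [2.454, -1.961, -0.0]
force: [-0.1, 0.7, -1.4]
grip_width: 0.137
finger_force: 15.0
```

Request:
apply_moves(
  plan=[
    [0.95, 0, 0, -0.001, 0, 0, 0],
    [0.95, 0, 0, -0.0015, 0, 0, 0],
    [0.95, 0, 0, -0.0015, 0, 0, 0],
  ],
)

```text
time_s: 8.17
tcp_pos: [0.4995, 0.0574, 0.1019]
orientation: [2.454, -1.961, -0.0]
force: [-0.1, 0.5, -0.3]
grip_width: 0.132
finger_force: 15.0
```

Request:
apply_moves(
  plan=[
    [0.95, 0, 0, -0.001, 0, 0, 0],
    [0.95, 0, 0, -0.0015, 0, 0, 0],
    [0.95, 0, 0, -0.0015, 0, 0, 0],
  ],
)

```text
time_s: 8.42
tcp_pos: [0.4995, 0.0574, 0.1004]
orientation: [2.454, -1.961, -0.0]
force: [0.3, -0.4, -0.6]
grip_width: 0.139
finger_force: 15.0
```

Request:
apply_moves(
  plan=[
    [0.95, 0, 0, -0.001, 0, 0, 0],
    [0.95, 0, 0, -0.002, 0, 0, 0],
    [0.95, 0, 0, -0.002, 0, 0, 0],
  ],
)

```text
time_s: 8.67
tcp_pos: [0.4995, 0.0574, 0.0983]
orientation: [2.454, -1.961, -0.0]
force: [0.7, -0.6, -1.1]
grip_width: 0.138
finger_force: 15.0
```

The leg ends are now past the nose's widest point with no contact. I'll carry on gently.

Request:
apply_moves(
  plan=[
    [0.95, 0, 0, -0.001, 0, 0, 0],
    [0.95, 0, 0, -0.002, 0, 0, 0],
    [0.95, 0, 0, -0.003, 0, 0, 0],
    [0.95, 0, 0, -0.004, 0, 0, 0],
    [0.95, 0, 0, -0.004, 0, 0, 0],
  ],
)

```text
time_s: 9.08
tcp_pos: [0.4995, 0.0574, 0.0943]
orientation: [2.454, -1.961, -0.0]
force: [0.5, 0.4, -0.4]
grip_width: 0.136
finger_force: 15.0
```

Request:
apply_moves(
  plan=[
    [0.95, 0, 0, -0.001, 0, 0, 0],
    [0.95, 0, 0, -0.002, 0, 0, 0],
    [0.95, 0, 0, -0.003, 0, 0, 0],
    [0.95, 0, 0, -0.004, 0, 0, 0],
    [0.95, 0, 0, -0.004, 0, 0, 0],
  ],
)

```text
time_s: 9.5
tcp_pos: [0.4995, 0.0574, 0.0903]
orientation: [2.454, -1.961, -0.0]
force: [0.8, -0.2, -1.3]
grip_width: 0.138
finger_force: 15.0
```

Request:
apply_moves(
  plan=[
    [0.95, 0, 0, -0.001, 0, 0, 0],
    [0.95, 0, 0, -0.002, 0, 0, 0],
    [0.95, 0, 0, -0.002, 0, 0, 0],
  ],
)

```text
time_s: 9.75
tcp_pos: [0.4995, 0.0574, 0.0883]
orientation: [2.454, -1.961, -0.0]
force: [0.1, -1.3, -0.8]
grip_width: 0.133
finger_force: 15.0
```

Request:
apply_moves(
  plan=[
    [0.95, 0, 0, -0.0005, 0, 0, 0],
    [0.95, 0, 0, -0.0008, 0, 0, 0],
    [0.95, 0, 0, -0.0008, 0, 0, 0],
  ],
)

```text
time_s: 10.0
tcp_pos: [0.4996, 0.0574, 0.0877]
orientation: [2.454, -1.961, -0.0]
force: [-0.2, -0.4, -1.6]
grip_width: 0.135
finger_force: 15.0
```

Request:
apply_moves(
  plan=[
    [0.95, 0, 0, -0.0005, 0, 0, 0],
    [0.95, 0, 0, -0.0005, 0, 0, 0],
  ],
)

```text
time_s: 10.17
tcp_pos: [0.4996, 0.0575, 0.0872]
orientation: [-2.454, 1.961, -0.0]
force: [0.3, 0.3, -1.4]
grip_width: 0.138
finger_force: 15.0
```

Request:
apply_moves(
  plan=[
    [0.95, 0, 0, -0.0005, 0, 0, 0],
    [0.95, 0, 0, -0.0005, 0, 0, 0],
  ],
)

```text
time_s: 10.33
tcp_pos: [0.4996, 0.0575, 0.0867]
orientation: [2.454, -1.961, 0.0]
force: [0.1, -1.2, -0.8]
grip_width: 0.133
finger_force: 15.0
```

Request:
apply_moves(
  plan=[
    [0.95, 0, 0, -0.0005, 0, 0, 0],
    [0.95, 0, 0, -0.0005, 0, 0, 0],
    [0.95, 0, 0, -0.0005, 0, 0, 0],
  ],
)

```text
time_s: 10.58
tcp_pos: [0.4997, 0.0574, 0.0865]
orientation: [-2.454, 1.961, -0.0]
force: [-0.1, -1.5, 0.5]
grip_width: 0.135
finger_force: 15.0
```

Request:
apply_moves(
  plan=[
    [0.95, 0, 0, -0.0005, 0, 0, 0],
    [0.95, 0, 0, -0.0005, 0, 0, 0],
    [0.95, 0, 0, -0.0005, 0, 0, 0],
  ],
)

```text
time_s: 10.83
tcp_pos: [0.4998, 0.0574, 0.0864]
orientation: [-2.454, 1.961, -0.001]
force: [-1.5, -0.7, 4.9]
grip_width: 0.138
finger_force: 15.0
```

The leaf stopped at TCP z = 0.0865, just the home height for the 12 mm nose, with 5 N. I'll back off slightly and test the side play with small sideways shifts.

Request:
apply_moves(
  plan=[
    [0.95, 0, 0, 0.0007, 0, 0, 0],
    [0.95, -0.0001, 0.0005, 0.0007, 0, 0, 0],
    [0.95, -0.0002, 0.001, 0.0007, 0, 0, 0],
    [0.95, -0.0003, 0.0014, 0.0007, 0, 0, 0],
    [0.95, -0.0003, 0.0014, 0.0007, 0, 0, 0],
  ],
)

```text
time_s: 11.25
tcp_pos: [0.4993, 0.0585, 0.0863]
orientation: [2.454, -1.961, 0.0]
force: [1.3, -4.8, 0.0]
grip_width: 0.137
finger_force: 15.0
```

Request:
apply_moves(
  plan=[
    [0.95, 0.0001, -0.0007, 0, 0, 0, 0],
    [0.95, 0.0003, -0.0014, 0, 0, 0, 0],
    [0.95, 0.0005, -0.002, 0, 0, 0, 0],
    [0.95, 0.0006, -0.0028, 0, 0, 0, 0],
    [0.95, 0.0006, -0.0028, 0, 0, 0, 0],
  ],
)

```text
time_s: 11.67
tcp_pos: [0.5, 0.057, 0.0864]
orientation: [-2.453, 1.961, 0.001]
force: [-1.4, 4.1, -0.2]
grip_width: 0.14
finger_force: 15.0
```

It is stopped on both sides within about 1.5 mm of total travel, so this is the 12 mm bar. I'll centre it, set it down and let go.

Request:
apply_moves(
  plan=[
    [0.95, -0.0003, 0.0014, 0, 0, 0, 0],
    [0.95, -0.0003, 0.0014, -0.0004, 0, 0, 0],
    [0.95, -0.0003, 0.0014, -0.0004, 0, 0, 0],
    [0.95, -0.0003, 0.0014, -0.0004, 0, 0, 0],
  ],
  squeeze=5,
)

```text
time_s: 12.0
tcp_pos: [0.4997, 0.0575, 0.0863]
orientation: [-2.454, 1.961, -0.0]
force: [-1.5, 1.0, 3.4]
grip_width: 0.136
finger_force: 5.0
```

Request:
apply_moves(
  plan=[
    [0.83, 0, 0, 0, 0, 0, 0],
    [0.8, 0, 0, 0, 0, 0, 0],
    [0.75, 0, 0, 0, 0, 0, 0],
    [0.65, 0, 0, 0, 0, 0, 0],
    [0.55, 0, 0, 0, 0, 0, 0],
    [0.55, 0, 0, 0, 0, 0, 0],
    [0.55, 0, 0, 0, 0, 0, 0],
  ],
)

```text
time_s: 12.58
tcp_pos: [0.4996, 0.0574, 0.086]
orientation: [2.454, -1.961, -0.0]
force: [0.0, 0.4, -1.9]
grip_width: 0.424
finger_force: 0.0
```

Request:
apply_moves(
  plan=[
    [0.55, 0, 0, 0.005, 0, 0, 0],
    [0.55, 0, 0, 0.015, 0, 0, 0],
    [0.55, 0, 0, 0.03, 0, 0, 0],
    [0.55, 0, 0, 0.05, 0, 0, 0],
    [0.55, 0, 0, 0.075, 0, 0, 0],
    [0.55, 0, 0, 0.1, 0, 0, 0],
    [0.55, 0, 0, 0.12, 0, 0, 0],
    [0.55, 0, 0, 0.12, 0, 0, 0],
    [0.55, 0, 0, 0.12, 0, 0, 0],
  ],
)

```text
time_s: 13.33
tcp_pos: [0.5001, 0.0577, 0.2076]
orientation: [-2.452, 1.96, -0.002]
force: [0.2, 0.7, -0.4]
grip_width: 0.449
finger_force: 0.0
```

```bash
python3 - <<'E'
from h import *
print({k:monitor.get_state()[k] for k in('tcp_pos','force','finger_force','qd')})
s=cap('scene','scene3')
cv2.imwrite('pics/c5.png',cv2.resize(s['img'][130:250,190:330],(700,600),interpolation=cv2.INTER_CUBIC))
P=cloud(s);Q=P[(abs(P[...,0]-.5)<.04)&(abs(P[...,1]-.053)<.04)&(P[...,2]>.09)&(P[...,2]<.125)]
print(np.percentile(Q,[1,50,98],axis=0))
E
```

```text
{'tcp_pos': array([0.50006781, 0.05771948, 0.20755229]), 'force': array([ 0.24052021,  0.71653472, -0.39001849]), 'finger_force': 0.0, 'qd': array([-6.32295548e-05,  3.20393659e-02, -4.53758006e-02, -1.32602070e-02,
        5.51204744e-03, -5.72987557e-04])}
[[0.48939708 0.03996589 0.09014182]
 [0.49547465 0.04707478 0.10087274]
 [0.50454089 0.06501292 0.10758943]]
```

View pics/c5.png

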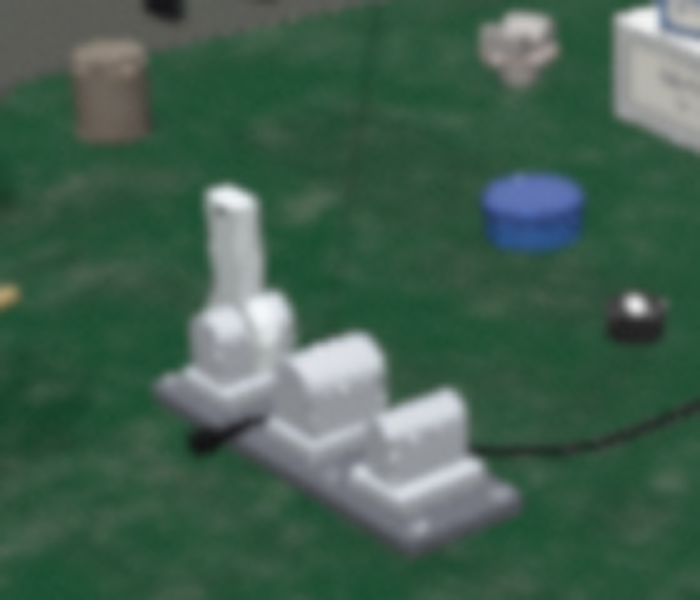

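The leaf stands upright over the far bar, with its tab top at crop (233,195) and about 0.106 m high. The gripper is clear and the bystanders have not moved.

```bash
python3 -c "
from h import *
print(hand_in())"
```

```text
the job is handed in; nothing more can be done
None
```

The leaf is released, upright and home about mid-length on the +y-end bar (the 12 mm nose), and the job is handed in; I tried only that bar, picked from camera measurements and confirmed by seat height and small side play, and the hand-in gave no verdict.

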